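Open the splash gate and slide the cup to the next stop

TASK

On the kitchen table's cup slide, draw the white splash plate straight up out of its two grooved posts and stand it upright in the free slot of the wooden board stand. Then push the little tray carriage, with the cup standing on it, along the rail to the very next stop (the middle of the three) until it has dropped fully into the notches there. Do not lift the carriage off its rail or tip the cup, and leave the other things on the table where they are.

Things in the scene. Friction and masses are not known exactly. Their poses are not given: they have to be found in the camera images.
- rail: Fixed cup slide 440 mm long (its y), 160 wide (its x), origin at the centre of its underside on the table, z up. Two notched aluminium runners, tops at z = 22 mm, between guide walls (inner faces x = +-44, tops z = 34 mm). Three stops for the carriage: its origin at y = -120 (start), 0 (next, middle) and +120 mm, where its axles drop into V notches 4 mm deep.
- rail_gate (a point): Point on the rail's axis between the two steel posts that hold the splash plate, at the height of the plate's lower edge (z = 34 mm), y = -25 mm on the rail; axes as the rail's. The posts stand at x = +-53 to +-78 mm, tops 76 mm above the table; each has an upright groove, open at the top, 10 mm wide (in y).
- rail_stop (a point): Where the carriage's origin is when it sits in the middle stop; axes as the rail's.
- carriage: Loose wooden tray carriage, 150 mm long (its y, along the rail's y), 84 wide (x), 44 high, about 0.5 kg, on two steel axles at y = +-60 mm; origin at the centre of its underside, z up. Deck top z = 19 mm; front lip at +y to z = 33 mm. In a stop its origin is at z = 18.7 mm on the rail, between stops 22 mm; it slides the last few mm into a stop by itself. 3 to 8 N push it out of a stop.
- carriage_push (a point): Centre of the rear (-y) face of the carriage's upright end block, y = -75 mm, z = 30 mm on the carriage: the face to push towards +y. The block is 84 mm wide, 16 mm thick, its top 14 mm above this point. Axes as the carriage's.
- cup: White ceramic cup standing loose on the carriage's deck, 70 mm high, 84 mm across the rim and 54 mm across the foot, a handle at its +y reaching 68 mm from the axis; origin at the centre of its underside, z up.
- plate: White splash plate, 134 mm wide (its x), 6 mm thick (its y), 110 mm high (its z), 0.12 kg, loose; origin at the middle of its lower edge. At the start it stands across the rail in the grooves of the two posts, its lower edge 34 mm above the table, in front of the carriage; it blocks the way.
- stand: Fixed dark wooden board stand, 160 mm (its x) by 100 mm (its y), 52 mm high, origin at the centre of its underside on the table, z up. Two slots along its x, 13 mm wide and open at the ends, slot floors at z = 12 mm, centred at y = -25 mm (free) and y = +25 mm (holds a small chopping board). It may be left or right of the rail.
- board: Small pine chopping board 125 x 10 x 90 mm (its x, y, z) standing in the stand's other slot; origin at the middle of its lower edge. Leave it there.
- canister: Steel canister, 80 mm across and 110 mm high, origin at the centre of its underside; bystander, on the side of the rail away from the stand.
- cup_b: White cup like the one on the carriage, on the table beyond the rail to the right; bystander.
- cup_c: White cup like the one on the carriage, on the table beyond the rail; bystander.
- jar: Amber jar, 70 mm across, 100 mm high, beyond the rail; bystander.
- milk: White bottle, 68 mm across, 190 mm high, beyond the rail; bystander.
- spoon: Steel spoon 160 mm long lying beyond the rail to the left; bystander.
Not all that is in view belongs to the job. Of the things that look like the plate, the smallest one is meant.

How it is judged:
By the outcome, as a careful person would: the job done as asked, in the order asked, and still so for the second after the job is handed in, with the robot touching nothing.
It also fails if it takes over 66 s, if anything falls off the work surface, if the arm or the gripper's body presses on something with over 40 N, if the wrist force passes 120 N, or if a joint passes its speed limit or range.

ROBOT

A 7-joint arm with a two-finger parallel gripper is mounted at the origin on the work surface. World frame = base frame: x ahead of the robot, y to its left, z up, the work surface at z = 0. Lengths are in m, angles in degrees, forces in N, time in s.
With the tool pointing down it reaches from about 0.4 to 0.85 m from the base axis. Payload 10.4 kg.
Tool frame: the origin (TCP) lies midway between the tips of the shut fingers; the grasp point (between the pads) lies 19 mm behind it; z points along the fingers, x is the direction in which the jaws open and shut, and the axes are right-handed (so a half turn about z gives the same grasp; the last joint's range is limited). The gripper opens to 85 mm and grips with 20 to 120 N. Pads are 22 mm wide; open, the fingers measure 114 mm over their backs; the gripper's body (76 mm by 85 mm) begins 54 mm behind the grasp point. The pads swing forward as they close: fully open they stand 13 mm farther back than shut.
Start: joints at [64.882, 19.034, -3.707, 83.658, 1.238, 77.344, -5.071], TCP at [0.252, -0.572, 0.231] pointing down, gripper open.
Joint ranges: [-148.97, 148.97], [-28.65, 121.19], [-84.17, 76.75], [9.2, 138.47], [-72.65, 252.65], [3.7, 117.97], [-149.18, 149.18]. Speed limits (degrees/s): [127.2, 127.2, 159.86, 159.86, 180, 180, 180].

INTERFACE

Orientations are given as [roll, pitch, yaw] about the fixed x, y, z axes, in that order (R = Rz(yaw) Ry(pitch) Rx(roll)).
In Python, from rig import ctrl, eyes gives the robot as it stands. The module is installed in compiled form; this text tells all that it offers.
- The arm moves only by the shell command python3 -m jog 'ROWS' [FORCE]. ROWS is JSON, one flat list of numbers, 7 for each row, row after row: the closure, from 0 (fully open) to 1 (shut), then the shift along the tool's x, y, z in cm, then the turn, a rotation vector about the tool's x, y, z in rad. A call has 1 to 5 rows; each row shifts and turns the commanded pose from where the row before left it, along the tool's axes as they then stand; what a row does not reach is not made up. A row lasts 1/8 s, in which the tool goes at most 62.5 mm and 10.7 degrees, less where a joint would pass 70% of its speed; a pose out of reach is approached as far as the arm can. A call is refused whole if a number of a shift passes 6.25 or a number of a turn 0.188, either way. A call with a gripper value outside its range is refused whole. The fingers move at their own pace and stop on an object; FORCE is the grip in N (left out, the last holds). Time passes only in rows, so rows that do not move let the fingers close. It gives the time, the measured TCP pose, the force and the opening at its end, in the units of the state.
- ctrl.get_state(): the state, without advancing time (a new reading comes with each control period).
- eyes.capture(name): name is "side" or "top"; returns (picture, depth): 480x640x3 uint8, red, green, blue; 480x640 float32, m along the optical axis (not along the pixel's ray), 0 where there is no reading.
- eyes.calibration(name): a dict with "mtx" (3x3 intrinsics, pixels), "R" (3x3) and "t" (3): a world point X has camera coordinates R X + t. Camera axes: x right, y down, z forward; pixel columns grow to the right and rows downward; lengths in m; the calibration is good to about 2 mm. A picture is of the moment at which its call begins. calibration takes no time and is no camera call.
- ctrl.hand_in(): hands the job in, once; it reports no verdict.
The state is a dict: "clock": time; "joint_pos": joint angles; "dq": joint speeds; "tau": joint torques, N m; "eef_pos": TCP position; "eef_rot": TCP orientation; "ft_force": force on the tool from outside, world axes, zero at the start; "ft_torque": the same for the moment, N m; "grip_width": opening from 0.0 (shut) to 1.0 (fully open).
Only numpy, scipy, OpenCV 4.12 (cv2) and the standard library are available. Lean on these libraries where they do the work, as an engineer would, in place of code of your own. Each camera call takes 0.05 s, during which the arm holds its last target.

## Working session

There is one attempt and no reset: what is moved stays moved. The work goes in short steps, Python scripts to look and compute and a shell command to move; the robot and the scene stay as the last step left them, time stands still between calls to the robot, and variables do not carry over. Pictures are saved under pics/ and viewed, and the job is handed in when it is done.

```bash
mkdir -p pics; ls; python3 - <<'E'
from rig import ctrl, eyes
import cv2,numpy as np
print(ctrl.get_state())
for n in("side","top"):
    p,d=eyes.capture(n); cv2.imwrite(f"pics/{n}0.png",p[:,:,::-1]); np.savez(f"{n}0.npz",p=p,d=d)
    c=eyes.calibration(n); print(n,c)
E
```

```text
pics
{'clock': 0.0, 'joint_pos': array([64.87946087, 19.07143306, -3.70824392, 83.70701425,  1.23803596,
       77.3428631 , -5.07361671]), 'dq': array([-0.0134239 , -0.03046895, -0.01058434, -0.19243422,  0.08782855,
       -0.06975933, -0.00474196]), 'tau': array([ 8.87689766e-04, -6.25450373e+01,  4.93049703e-02, -3.91602373e+01,
        1.62292121e-02,  9.90156055e-03, -7.80104727e-06]), 'eef_pos': array([ 0.25232171, -0.57138619,  0.23051348]), 'eef_rot': array([ 1.79996133e+02,  8.13409005e-02, -6.61748204e+01]), 'ft_force': array([-0.22078968,  0.44591595,  0.50777075]), 'ft_torque': array([ 0.0101909 ,  0.01083237, -0.04662203]), 'grip_width': 1.004044221747764}
side {'mtx': array([[540.71141696,   0.        , 325.24047928],
       [  0.        , 540.71141696, 245.32492051],
       [  0.        ,   0.        ,   1.        ]]), 'R': array([[-0.98000299, -0.1988291 ,  0.00781875],
       [-0.11177416,  0.51756135, -0.84831408],
       [ 0.16462285, -0.83222427, -0.52943563]]), 't': array([0.47351221, 0.12909466, 1.18100653])}
top {'mtx': array([[602.45217443,   0.        , 324.24004217],
       [  0.        , 602.45217443, 242.59808611],
       [  0.        ,   0.        ,   1.        ]]), 'R': array([[-0.0259227 , -0.99964006, -0.00691123],
       [-0.99781341,  0.02629456, -0.06063818],
       [ 0.06079808,  0.00532422, -0.99813589]]), 't': array([-0.02063957,  0.51907169,  1.35950826])}
```

View pics/side0.png

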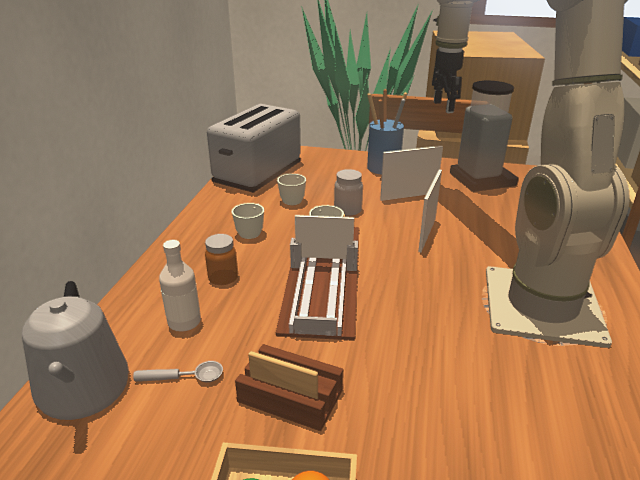

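View pics/top0.png

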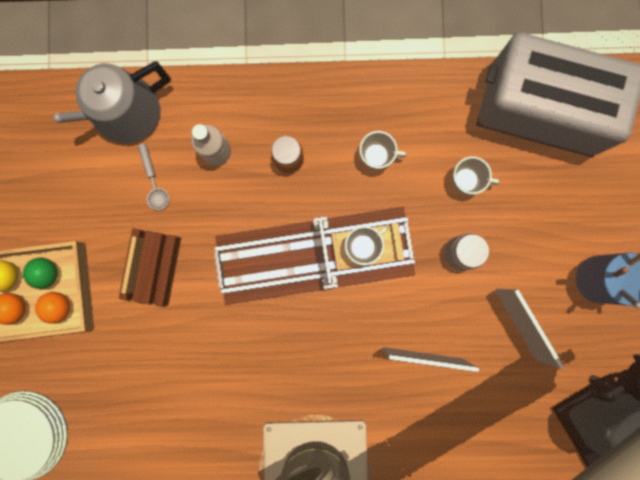

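```bash
cat > h.py <<'E'
import numpy as np,cv2
from rig import ctrl,eyes
def ray(n,uv,z):
    c=eyes.calibration(n);K,R,t=c["mtx"],c["R"],c["t"]
    o=-R.T@t; d=R.T@np.linalg.inv(K)@np.array([uv[0],uv[1],1.]); return o+d*(z-o[2])/d[2]
def proj(n,X):
    c=eyes.calibration(n);x=c["mtx"]@(c["R"]@np.asarray(X)+c["t"]);return x[:2]/x[2]
def tri(uvs):  # least squares of rays: {name:uv}
    A=np.zeros((3,3));b=np.zeros(3);L=[]
    for n,uv in uvs.items():
        c=eyes.calibration(n);R,t=c["R"],c["t"];o=-R.T@t;d=R.T@np.linalg.inv(c["mtx"])@np.array([uv[0],uv[1],1.]);d/=np.linalg.norm(d)
        P=np.eye(3)-np.outer(d,d);A+=P;b+=P@o;L.append((o,d))
    X=np.linalg.solve(A,b); return X,[np.linalg.norm(np.cross(X-o,d)) for o,d in L]
def depthpts(n,d):
    c=eyes.calibration(n);v,u=np.mgrid[:480,:640];K=c["mtx"]
    P=np.stack([(u-K[0,2])/K[0,0]*d,(v-K[1,2])/K[1,1]*d,d],-1)
    return (P-c["t"])@c["R"]
E
python3 - <<'E'
import cv2
t=cv2.imread("pics/top0.png");s=cv2.imread("pics/side0.png")
cv2.imwrite("pics/c1.png",cv2.resize(t[200:310,205:425],(800,400),interpolation=cv2.INTER_CUBIC))
cv2.imwrite("pics/c2.png",cv2.resize(s[195:345,265:465],(800,600),interpolation=cv2.INTER_CUBIC))
cv2.imwrite("pics/c3.png",cv2.resize(t[220:315,110:190],(480,570),interpolation=cv2.INTER_CUBIC))
cv2.imwrite("pics/c4.png",cv2.resize(s[340:430,230:350],(800,600),interpolation=cv2.INTER_CUBIC))
E
```

```text
(no output)
```

View pics/c1.png

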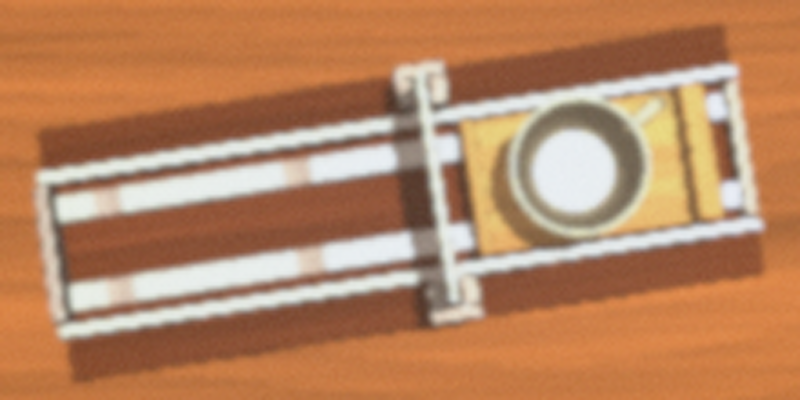

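View pics/c2.png

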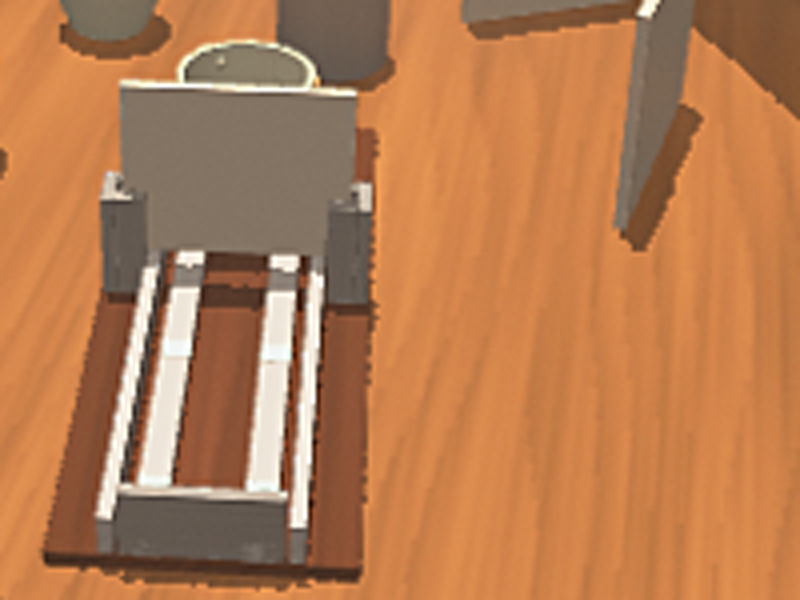

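View pics/c3.png

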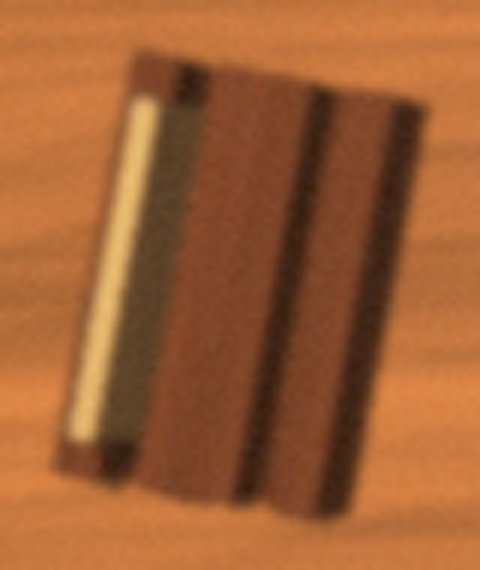

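View pics/c4.png

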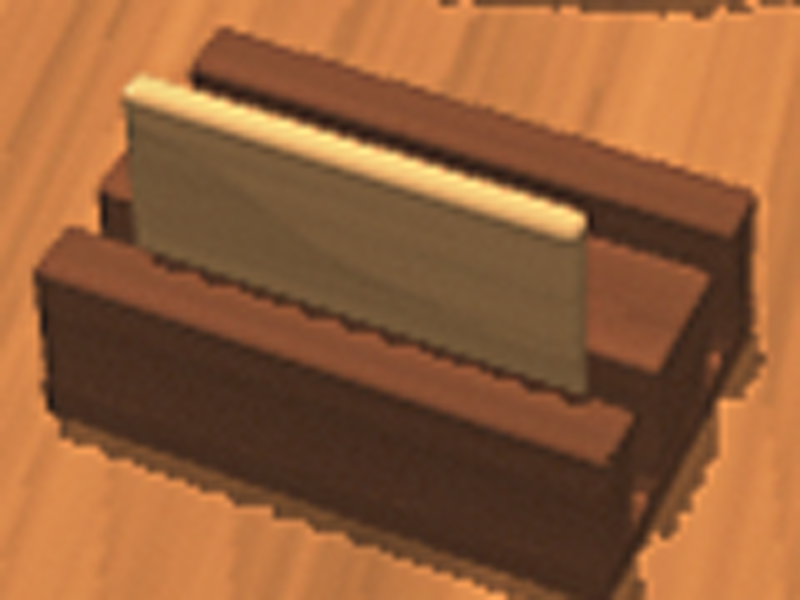

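Top view, three white plates: in the posts (322,255), one standing at (432,363), one at (535,330). The one in the grooved posts across the rail is the smallest, and it is where the text says it starts. The free stand slot is the dark one at about top (160,268), on the rail side; the board's slot is at about (132,265).

```bash
python3 - <<'E'
from h import *
f=np.load("top0.npz");p,d=f["p"],f["d"];P=depthpts("top",d)
g=np.load("side0.npz");Ps=depthpts("side",g["d"])
def box(P,lo,hi):
    m=np.all((P>lo)&(P<hi),-1);return P[m],m
# the table height check
print("table z",np.median(P[300:400,150:250,2]),np.median(Ps[300:330,400:460,2]))
# candidates' widths (plates)
for n,PP,u0,u1,v0,v1 in (("gate",P,310,345,212,295),("b",P,380,490,345,375),("c",P,490,570,280,375)):
    q=PP[v0:v1,u0:u1].reshape(-1,3);q=q[q[:,2]>.11]
    if n!="gate": print(n,"maxz",q[:,2].max())
    c=q.mean(0);w,V=np.linalg.eigh(np.cov(q[:,:2].T));e=(q[:,:2]-c[:2])@V
    print(n,len(q),c,"zmax",np.percentile(q[:,2],95),"len",np.ptp(e[:,1]),"thick",np.ptp(e[:,0]),"yaw dir",np.degrees(np.arctan2(V[1,1],V[0,1])))
# side depth of plate in gate
q,m=box(Ps,[.3,-.2,.08],[.65,.2,.16]);v,u=np.nonzero(m);s=(u>290)&(u<360)&(v>213)&(v<262);q=q[s]
print("side plate",len(q),q.mean(0),q.min(0),q.max(0));
w,V=np.linalg.eigh(np.cov(q.T));print("normal",V[:,0],np.sqrt(w))
E
```

```text
table z -0.0011989706532498428 -0.0007036309768993305
gate 197 [ 0.49073812 -0.03631255  0.21185681] zmax 1.3883068978726674 len 0.1327227771467655 thick 0.006221945370143382 yaw dir -172.7935272471775
b maxz 1.3883068978726674
b 560 [ 0.2658978  -0.24428651  0.1786442 ] zmax 0.1537513475088968 len 0.3497198590292655 thick 0.10648206602912115 yaw dir 67.88242084173656
c maxz 1.3883068978726674
c 814 [ 0.32554295 -0.45377501  0.17573783] zmax 0.15347150781895694 len 0.5071267409724489 thick 0.15817148040942527 yaw dir 61.457032444538925
side plate 1557 [ 0.49365867 -0.03632522  0.11209771] [ 0.42642377 -0.15439655  0.08001327] [ 0.55999064 -0.01824266  0.14540817]
normal [ 0.05408264 -0.42483337  0.90365462] [0.01773491 0.0252881  0.03827366]
```

```bash
python3 - <<'E'
from h import *
def c1(x,y):return (205+(x+.5)/800*220-.5,200+(y+.5)/400*110-.5)
def c2(x,y):return (265+(x+.5)/4-.5,195+(y+.5)/4-.5)
def c3(x,y):return (110+(x+.5)/6-.5,220+(y+.5)/6-.5)
def c4(x,y):return (230+(x+.5)/800*120-.5,340+(y+.5)/600*90-.5)
# plate top corners: far(+x) and near
for a,b in (((421,73),(122,84)),((455,301),(357,93))):
    X,r=tri({"top":c1(*a),"side":c2(*b)});print("plate top corner",X,r)
# rail base corners z~? 
for a in ((38,130),(75,382),(763,270),(722,28)): print("rail corner z0",ray("top",c1(*a),.006))
# guide wall tops
for a in ((42,175),(62,332),(757,225),(736,70)): print("wall end",ray("top",c1(*a),.034))
# notches
for a in ((108,202),(119,290),(298,170),(313,261)): print("notch",ray("top",c1(*a),.022))
# post
for a in ((420,85),(453,300)): print("post",ray("top",c1(*a),.076))
for a in ((693,152),(576,166)): print("block/cup",ray("top",c1(*a),.062 if a[0]>600 else .107))
# stand: top ridges
for nm,a,b in (("outer right near/far rail-side ridge far",(388,98),(218,33)),("rail-side near",(322,515),(748,190)),):
    X,r=tri({"top":c3(*a),"side":c4(*b)});print(nm,X,r)
for a in ((318,90),(247,500),(334,90),(268,500),(390,98),(320,515),(212,65),(135,480)): print("stand",a,ray("top",c3(*a),.052))
E
```

```text
plate top corner [ 0.55903058 -0.02805936  0.14048154] [np.float64(0.00040010503749880337), np.float64(0.0004001050374988101)]
plate top corner [ 0.42787696 -0.04415767  0.14147439] [np.float64(0.00017483792941116671), np.float64(0.0001748379294111913)]
rail corner z0 [0.54220116 0.21675456 0.006     ]
rail corner z0 [0.38269337 0.19583409 0.006     ]
rail corner z0 [ 0.4417696  -0.23875212  0.006     ]
rail corner z0 [ 0.59554424 -0.21816025  0.006     ]
wall end [0.51199752 0.20945884 0.034     ]
wall end [0.41466927 0.19856479 0.034     ]
wall end [ 0.46946086 -0.23202784  0.034     ]
wall end [ 0.56587796 -0.222368    0.034     ]
notch [0.49470883 0.17066897 0.022     ]
notch [0.43966581 0.16473494 0.022     ]
notch [0.51160051 0.05152122 0.022     ]
notch [0.4545676  0.04342831 0.022     ]
post [ 0.55781089 -0.02666309  0.076     ]
post [ 0.42832567 -0.0430916   0.076     ]
block/cup [ 0.51397464 -0.19088976  0.062     ]
block/cup [ 0.5048813  -0.11711916  0.107     ]
outer right near/far rail-side ridge far [0.5404493  0.30009486 0.04898624] [np.float64(0.00037038728106497415), np.float64(0.000370387281065002)]
rail-side near [0.38689981 0.32678864 0.0468597 ] [np.float64(0.0007538765459507071), np.float64(0.0007538765459507464)]
stand (318, 90) [0.54351722 0.32523153 0.052     ]
stand (247, 500) [0.3925593  0.35292117 0.052     ]
stand (334, 90) [0.54335985 0.31928072 0.052     ]
stand (268, 500) [0.3923602  0.34516224 0.052     ]
stand (390, 98) [0.53983096 0.29848806 0.052     ]
stand (320, 515) [0.38635924 0.32600554 0.052     ]
stand (212, 65) [0.55387595 0.3645918  0.052     ]
stand (135, 480) [0.40097296 0.3942645  0.052     ]
```

```bash
python3 - <<'E'
from h import *
f=np.load("top0.npz");d=f["d"];P=depthpts("top",d)
g=np.load("side0.npz");Ps=depthpts("side",g["d"])
for nm,Q in (("top",P),("side",Ps)):
    m=(Q[...,0]>.34)&(Q[...,0]<.6)&(Q[...,1]>.25)&(Q[...,1]<.46)
    q=Q[m];r=q[(q[:,2]>.042)&(q[:,2]<.06)]
    print(nm,len(r),"z med",np.median(r[:,2]))
    rect=cv2.minAreaRect(r[:,:2].astype(np.float32));print(rect)
    best=None
    # yaw by ridge line fit: profile at several yaws
    for a in (-9,-9.5,-10,-10.5,-11,-11.5):
        n=np.array([-np.sin(np.radians(a)),np.cos(np.radians(a))]);s=r[:,:2]@n
        h,e=np.histogram(s,np.arange(.375,.50,.002));print(a,h.tolist())
    b=q[(q[:,2]>.07)];print("board",b.mean(0),b[:,2].max(),len(b)); 
    if len(b)>20:
        w,V=np.linalg.eigh(np.cov(b[:,:2].T));print(np.degrees(np.arctan2(V[1,1],V[0,1])))
    lo=q[(q[:,2]<.03)&(q[:,2]>.006)]
    n=np.array([-np.sin(np.radians(-10.3)),np.cos(np.radians(-10.3))]);print("low",np.histogram(lo[:,:2]@n,np.arange(.375,.50,.003))[0].tolist())
    t=np.array([n[1],-n[0]]);s=r[:,:2]@t;print("along",np.percentile(s,[.5,99.5]))
for nm,Q,rows in (("plate",P,None),):
    m=(Q[...,0]>.40)&(Q[...,0]<.59)&(Q[...,1]>-.07)&(Q[...,1]<0)&(Q[...,2]>.12)&(Q[...,2]<.2)
    q=Q[m];print(len(q),cv2.minAreaRect(q[:,:2].astype(np.float32)),np.percentile(q[:,2],[5,50,95]))
m=(P[...,0]>.40)&(P[...,0]<.60)&(P[...,1]>-.21)&(P[...,1]<-.18)&(P[...,2]>.05)&(P[...,2]<.075)
q=P[m];print("block",len(q),cv2.minAreaRect(q[:,:2].astype(np.float32)),np.median(q[:,2]))
E
```

```text
top 2237 z med 0.05044740346514971
((0.472912073135376, 0.3607601821422577), (0.1024145781993866, 0.16013672947883606), 78.35689544677734)
-9 [3, 18, 44, 69, 69, 60, 70, 66, 61, 64, 58, 39, 23, 7, 0, 0, 3, 25, 56, 61, 79, 59, 66, 69, 54, 69, 61, 66, 62, 63, 69, 66, 68, 64, 59, 53, 63, 56, 56, 20, 0, 5, 10, 6, 11, 16, 13, 13, 10, 17, 27, 44, 30, 12, 5, 0, 0, 0, 0, 0, 0, 0]
-9.5 [0, 0, 2, 18, 51, 83, 65, 62, 67, 65, 63, 66, 54, 37, 15, 3, 0, 0, 2, 30, 59, 75, 73, 52, 76, 58, 63, 68, 63, 60, 64, 70, 62, 65, 73, 62, 56, 55, 58, 64, 52, 7, 0, 5, 10, 8, 13, 16, 12, 11, 13, 15, 30, 46, 31, 8, 1, 0, 0, 0, 0, 0]
-10 [0, 0, 0, 0, 2, 24, 64, 76, 70, 57, 71, 60, 69, 65, 55, 30, 8, 0, 0, 0, 3, 35, 71, 77, 64, 58, 74, 59, 63, 67, 63, 62, 57, 73, 63, 67, 70, 62, 55, 65, 49, 67, 42, 1, 0, 4, 11, 11, 15, 14, 11, 9, 12, 18, 40, 50, 20, 4, 0, 0, 0, 0]
-10.5 [0, 0, 0, 0, 0, 0, 1, 35, 76, 69, 74, 57, 70, 64, 63, 66, 48, 26, 2, 0, 0, 0, 3, 46, 81, 78, 53, 66, 67, 60, 68, 65, 54, 74, 62, 71, 55, 69, 68, 63, 57, 59, 48, 85, 15, 0, 0, 4, 13, 12, 16, 12, 10, 13, 10, 22, 44, 50, 12, 1, 0, 0]
-11 [0, 0, 0, 0, 0
[... 2129 characters left out ...]
 167, 166, 17, 0, 0, 0, 0, 4, 17, 18, 16, 20, 16, 18, 16, 19, 18, 13, 20, 13, 21, 15, 14, 18, 19, 40, 38, 4, 0, 4, 22, 217, 98, 61, 100, 77, 78, 105, 81, 96, 109]
board [0.47468503 0.39283187 0.08939233] 0.10479383007709815 1226
168.6572543525889
low [0, 0, 0, 0, 0, 1, 0, 5, 5, 7, 4, 9, 23, 3, 3, 2, 1, 7, 6, 5, 8, 3, 7, 9, 4, 6, 5, 6, 24, 20, 5, 5, 3, 5, 1, 10, 8, 8, 295, 498, 14]
along [0.31893226 0.47788759]
186 ((0.49437183141708374, -0.0359727218747139), (0.13272440433502197, 0.005959382746368647), 7.423181533813477) [0.13859549 0.1420634  0.14568884]
block 286 ((0.5146007537841797, -0.1965886652469635), (0.08351599425077438, 0.016305550932884216), 7.658963680267334) 0.060848780603106264
```

```bash
cat >> h.py <<'E'
from scipy.spatial.transform import Rotation as Ro
def plan(xyz,yaw,n,dirn=0):
    s=ctrl.get_state();p=np.array(s["eef_pos"]);R=Ro.from_euler("xyz",s["eef_rot"],degrees=True)
    T=Ro.from_euler("xyz",[180,0,yaw],degrees=True);rv=(R.inv()*T).as_rotvec()
    if dirn and np.sign(rv[2])!=dirn: rv=rv*(1-2*np.pi/np.linalg.norm(rv))
    st=rv/n;print("total turn",rv.round(3),"d",(np.array(xyz)-p).round(4))
    for i in range(n):
        sh=R.inv().apply((np.array(xyz)-p)/(n-i))*100
        sh=sh.round(2);t=st.round(3);print([*sh.tolist(),*t.tolist()])
        p=p+R.apply(sh/100);R=R*Ro.from_rotvec(t)
    print("end",p,R.as_euler("xyz",degrees=True))
E
python3 - <<'E'
from h import *
plan([.4937,-.0362,.225],97.3,17,-1)
E
```

```text
total turn [-2.000e-03  0.000e+00 -2.853e+00] d [ 0.2414  0.5353 -0.0056]
[-2.31, -2.57, 0.04, -0.0, 0.0, -0.168]
[-1.84, -2.92, 0.04, -0.0, 0.0, -0.168]
[-1.33, -3.19, 0.04, -0.0, 0.0, -0.168]
[-0.78, -3.36, 0.03, -0.0, 0.0, -0.168]
[-0.2, -3.45, 0.04, -0.0, 0.0, -0.168]
[0.37, -3.43, 0.03, -0.0, 0.0, -0.168]
[0.94, -3.32, 0.04, -0.0, 0.0, -0.168]
[1.49, -3.12, 0.03, -0.0, 0.0, -0.168]
[1.99, -2.83, 0.04, -0.0, 0.0, -0.168]
[2.43, -2.45, 0.03, -0.0, 0.0, -0.168]
[2.81, -2.01, 0.04, -0.0, 0.0, -0.168]
[3.1, -1.52, 0.03, -0.0, 0.0, -0.168]
[3.31, -0.98, 0.04, -0.0, 0.0, -0.168]
[3.43, -0.41, 0.03, -0.0, 0.0, -0.168]
[3.45, 0.18, 0.04, -0.0, 0.0, -0.168]
[3.37, 0.75, 0.03, -0.0, 0.0, -0.168]
[3.21, 1.3, 0.04, -0.0, 0.0, -0.168]
end [ 0.4937128  -0.03615809  0.2249734 ] [-1.79976968e+02 -6.73946015e-02  9.74604055e+01]
```

```bash
python3 -m jog '[0,-2.3,-2.6,0,0,0,-0.168, 0,-1.8,-2.9,0,0,0,-0.168, 0,-1.3,-3.2,0,0,0,-0.168, 0,-0.8,-3.4,0,0,0,-0.168, 0,-0.2,-3.5,0,0,0,-0.168]'
```

```text
clock: 0.72
eef_pos: [0.3247, -0.4128, 0.231]
eef_rot: [-180.0, 0.0, -17.7]
ft_force: [0.1, -1.1, 0.5]
grip_width: 0.999
```

```bash
python3 -m jog '[0,0.4,-3.4,0,0,0,-0.168, 0,0.9,-3.3,0,0,0,-0.168, 0,1.5,-3.1,0,0,0,-0.168, 0.3,2.0,-2.8,0,0,0,-0.168, 0.5,2.4,-2.5,0,0,0,-0.168]'
```

```text
clock: 1.35
eef_pos: [0.3952, -0.2561, 0.2311]
eef_rot: [-180.0, 0.0, 30.4]
ft_force: [0.0, 0.3, 1.0]
grip_width: 0.606
```

```bash
python3 -m jog '[0.5,2.8,-2.0,0,0,0,-0.168, 0.5,3.1,-1.5,0,0,0,-0.168, 0.5,3.3,-1.0,0,0,0,-0.168, 0.5,3.4,-0.4,0,0,0,-0.168, 0.5,3.4,0.2,0,0,0,-0.168]'; python3 -c "
from h import *
plan([.4937,-.0362,.225],97.3,2)"
```

```text
clock: 1.98
eef_pos: [0.4659, -0.0998, 0.2311]
eef_rot: [-180.0, 0.0, 78.5]
ft_force: [1.6, 0.1, 0.4]
grip_width: 0.503
total turn [-0.     0.    -0.328] d [ 0.0278  0.0636 -0.0061]
[3.39, 0.73, 0.31, -0.0, 0.0, -0.164]
[3.23, 1.27, 0.3, -0.0, 0.0, -0.164]
end [ 0.49370431 -0.03624772  0.2250316 ] [-1.79985017e+02  6.84175569e-03  9.73172015e+01]
```

```bash
python3 -m jog '[0.5,3.4,0.7,0,0,0,-0.164, 0.5,3.2,1.3,0,0,0,-0.164, 0.5,0,0,0,0,0,0]'; python3 -c "
from h import *
print(ctrl.get_state()['joint_pos'])
for n in('top','side'):
    p,d=eyes.capture(n); cv2.imwrite(f'pics/{n}1.png',p[:,:,::-1])
t=cv2.imread('pics/side1.png');cv2.imwrite('pics/s1c.png',cv2.resize(t[90:330,230:450],(550,600),interpolation=cv2.INTER_CUBIC))"
```

```text
clock: 2.35
eef_pos: [0.4943, -0.0348, 0.2311]
eef_rot: [180.0, -0.1, 97.3]
ft_force: [-0.5, -0.2, -0.1]
grip_width: 0.499
[ 37.36126256   5.5862968  -40.43492844 101.02986866   3.68584608
  74.74447079  93.43843629]
```

View pics/s1c.png

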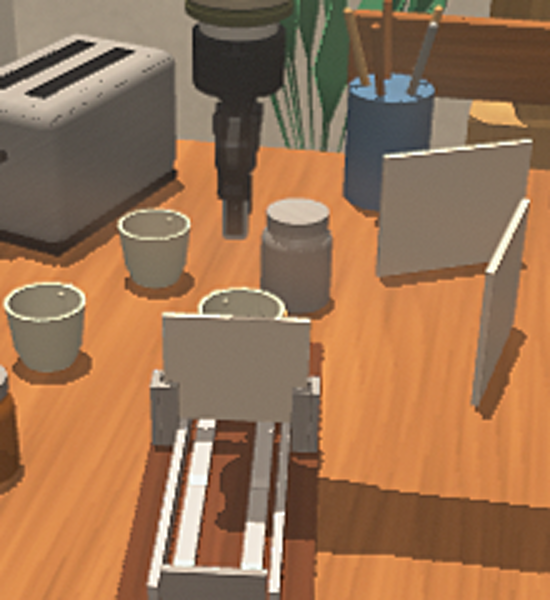

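The enlarged crop shows the small plate at crop (237,365) in the grooved posts, clearly smaller than the two free-standing ones at (455,205) and (500,300). The gripper is right above it, so I'm going down.

```bash
python3 -m jog '[0.5,-0.1,0,3,0,0,0, 0.5,0,0,3,0,0,0, 0.5,0,0,3,0,0,0, 0.6,0,0,2,0,0,0, 0.6,0,0,1.1,0,0,0]' 40
```

```text
clock: 3.08
eef_pos: [0.4933, -0.0398, 0.1093]
eef_rot: [-179.9, 0.0, 96.8]
ft_force: [-1.0, 0.1, 0.4]
grip_width: 0.402
```

```bash
python3 -m jog '[0.6,0,0,0,0,0,0, 0.6,0,0,0,0,0,0]' 40;  python3 -c "
from h import *
for n in('top','side'):
    p,d=eyes.capture(n); cv2.imwrite(f'pics/{n}2.png',p[:,:,::-1])
t=cv2.imread('pics/side2.png');a=cv2.resize(t[130:290,250:400],(560,600),interpolation=cv2.INTER_CUBIC)
cv2.imwrite('pics/s2c.png',a)"
```

```text
clock: 3.32
eef_pos: [0.4945, -0.0389, 0.1111]
eef_rot: [179.9, 0.0, 97.0]
ft_force: [0.0, 0.3, 0.1]
grip_width: 0.4
```

View pics/s2c.png

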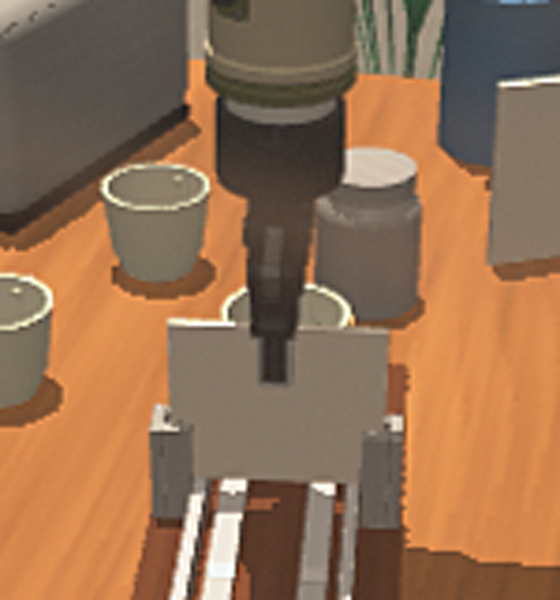

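The finger at crop (275,360) is in front of the plate, centred across its width. I'll shift 2.5 mm along +x and close.

```bash
python3 -m jog '[0.6,0.25,0,0,0,0,0, 0.75,0,0,0,0,0,0, 0.85,0,0,0,0,0,0, 1,0,0,0,0,0,0, 1,0,0,0,0,0,0]' 40; python3 -m jog '[1,0,0,0,0,0,0, 1,0,0,0,0,0,0]'
```

```text
clock: 4.05
eef_pos: [0.4938, -0.0362, 0.1104]
eef_rot: [180.0, 0.0, 97.0]
ft_force: [-0.5, -0.0, 1.0]
grip_width: 0.064
clock: 4.3
eef_pos: [0.4938, -0.0362, 0.1104]
eef_rot: [180.0, 0.0, 97.0]
ft_force: [0.0, 0.0, 2.6]
grip_width: 0.064
```

```bash
python3 -m jog '[1,0,0,-1,0,0,0, 1,0,0,-1,0,0,0, 1,0,0,-1.5,0,0,0, 1,0,0,-1.5,0,0,0, 1,0,0,-1.5,0,0,0]'; python3 -m jog '[1,0,0,-1.5,0,0,0, 1,0,0,-1.5,0,0,0, 1,0,0,-1.5,0,0,0, 1,0,0,-1,0,0,0, 1,0,0,0,0,0,0]'
python3 - <<'E'
from h import *
print(ctrl.get_state()["ft_force"],ctrl.get_state()["joint_pos"])
for n in('top','side'):
    p,d=eyes.capture(n); cv2.imwrite(f'pics/{n}3.png',p[:,:,::-1])
    if n=="side":
        Q=depthpts(n,d);m=(Q[...,0]>.40)&(Q[...,0]<.59)&(Q[...,1]>-.08)&(Q[...,1]<0.03)&(Q[...,2]>.09)&(Q[...,2]<.26);q=Q[m];print(len(q),q.min(0),q.max(0),q.mean(0))
plan([.4672,.3384,.23],78.5,8)
t=cv2.imread('pics/side3.png');cv2.imwrite('pics/s3c.png',cv2.resize(t[90:310,230:430],(545,600),interpolation=cv2.INTER_CUBIC))
E
```

```text
clock: 4.92
eef_pos: [0.4939, -0.0361, 0.1767]
eef_rot: [180.0, 0.0, 97.0]
ft_force: [-0.1, -0.2, -1.8]
grip_width: 0.064
clock: 5.55
eef_pos: [0.4941, -0.0362, 0.231]
eef_rot: [179.9, 0.0, 97.0]
ft_force: [0.4, 0.7, -0.5]
grip_width: 0.061
[ 0.42654715  0.66520889 -0.50578544] [ 37.5111564    5.50442838 -40.45344523 101.11877541   3.72350616
  74.65387614  93.20483251]
2726 [ 0.42683219 -0.07994514  0.09030165] [ 0.56036589 -0.01438054  0.25996237] [ 0.49338367 -0.033091    0.20489159]
total turn [-0.001  0.     0.323] d [-2.630e-02  3.746e-01  1.000e-04]
[4.69, 0.24, -0.0, -0.0, 0.0, 0.04]
[4.69, 0.06, -0.0, -0.0, 0.0, 0.04]
[4.69, -0.13, -0.0, -0.0, 0.0, 0.04]
[4.68, -0.32, -0.0, -0.0, 0.0, 0.04]
[4.67, -0.51, -0.0, -0.0, 0.0, 0.04]
[4.64, -0.69, -0.0, -0.0, 0.0, 0.04]
[4.61, -0.88, -0.0, -0.0, 0.0, 0.04]
[4.58, -1.06, -0.01, -0.0, 0.0, 0.04]
end [0.46716214 0.33842581 0.23001784] [-1.79969384e+02  8.12847494e-03  7.86650494e+01]
```

View pics/s3c.png

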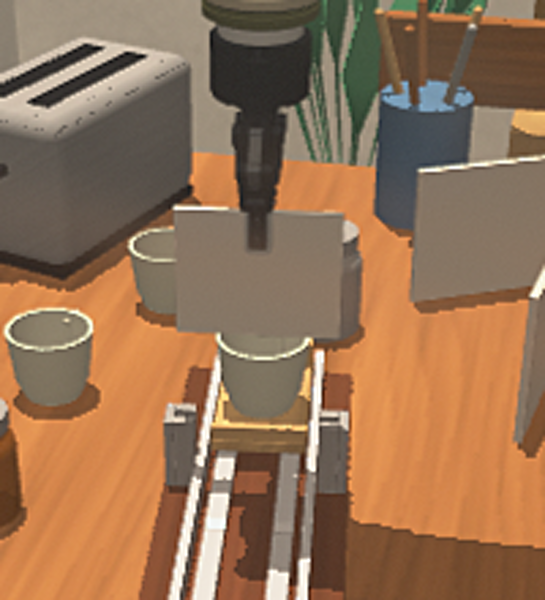

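The plate is out, level, and its lower edge at crop (258,335) is clear of the posts; the carriage and cup have not moved. I'll carry it to the stand.

```bash
python3 -m jog '[1,2.7,0.1,0,0,0,0.04, 1,4.7,0.1,0,0,0,0.04, 1,4.7,-0.1,0,0,0,0.04, 1,4.7,-0.3,0,0,0,0.04, 1,4.7,-0.5,0,0,0,0.04]'; python3 -m jog '[1,4.6,-0.7,0,0,0,0.04, 1,4.6,-0.9,0,0,0,0.04, 1,4.6,-1,0,0,0,0.04, 1,1,-0.2,0,0,0,0, 1,0,0,0,0,0,0]'
python3 -c "
from h import *
plan([.4672,.3384,.16],78.5,3)"
```

```text
clock: 6.28
eef_pos: [0.4788, 0.1799, 0.2297]
eef_rot: [-180.0, 0.0, 85.4]
ft_force: [1.4, -0.3, -1.0]
grip_width: 0.066
clock: 6.9
eef_pos: [0.4693, 0.3293, 0.2295]
eef_rot: [-179.9, 0.0, 78.8]
ft_force: [0.2, -0.7, -1.2]
grip_width: 0.064
total turn [-0.001  0.001  0.004] d [-0.0021  0.0091 -0.0695]
[0.29, -0.13, 2.32, -0.0, 0.0, 0.001]
[0.28, -0.12, 2.32, -0.0, 0.0, 0.001]
[0.29, -0.13, 2.31, -0.0, 0.0, 0.001]
end [0.46718585 0.33842873 0.16002581] [-1.79931662e+02  3.78744442e-02  7.85826111e+01]
```

```bash
python3 -m jog '[1,0.45,-0.2,2,0,0,0.004, 1,0.45,-0.2,2,0,0,0, 1,0,0,2,0,0,0, 1,0,0,1.5,0,0,0, 1,0,0,0,0,0,0]'; cat > look.py <<'E'
from h import *
import sys
k=sys.argv[1]
s=ctrl.get_state();print(s["eef_pos"].round(4),s["eef_rot"].round(2),s["ft_force"].round(1),s["grip_width"])
yw=np.radians(-11.5);n=np.array([-np.sin(yw),np.cos(yw)]);t=np.array([n[1],-n[0]])
for nm in('top','side'):
    p,d=eyes.capture(nm);cv2.imwrite(f'pics/{nm}{k}.png',p[:,:,::-1]);Q=depthpts(nm,d)
    m=(Q[...,0]>.36)&(Q[...,0]<.6)&(Q[...,1]>.25)&(Q[...,1]<.46)
    white=(p.min(-1)>60)&((p.max(-1).astype(int)-p.min(-1))<45)
    hi=m&white&(Q[...,2]>.07)&(Q[...,2]<.19)
    q=Q[hi];S=q[:,:2]@n;T=q[:,:2]@t
    w,V=np.linalg.eigh(np.cov(q[:,:2].T));
    print(nm,"plate n",np.percentile(S,[2,10,50,90,98]).round(4),"t",np.percentile(T,[1,50,99]).round(4),"z",np.percentile(q[:,2],[1,99]).round(4),"yaw",np.degrees(np.arctan(V[1,1]/V[0,1])).round(1),len(q))
    r=Q[m&(Q[...,2]>.042)&(Q[...,2]<.06)];h,e=np.histogram(r[:,:2]@n,np.arange(.39,.51,.002));print(h.tolist())
E
python3 look.py 4; python3 -c "
import cv2
t=cv2.imread('pics/side4.png');cv2.imwrite('pics/s4c.png',cv2.resize(t[270:440,210:370],(565,600),interpolation=cv2.INTER_CUBIC))
t=cv2.imread('pics/top4.png');cv2.imwrite('pics/t4c.png',cv2.resize(t[200:330,90:220],(600,600),interpolation=cv2.INTER_CUBIC))"
```

```text
clock: 7.52
eef_pos: [0.4671, 0.338, 0.1538]
eef_rot: [-179.9, 0.1, 78.4]
ft_force: [-0.1, 0.3, -0.7]
grip_width: 0.063
[0.4671 0.338  0.1538] [-1.7991e+02  9.0000e-02  7.8430e+01] [-0.1  0.3 -0.7] 0.06328715546550939
top plate n [0.4186 0.4192 0.4201 0.4219 0.425 ] t [0.3637 0.4288 0.4565] z [0.0825 0.1886] yaw -11.2 477
[0, 0, 0, 20, 74, 51, 51, 58, 56, 54, 41, 54, 33, 12, 0, 0, 0, 0, 0, 12, 9, 4, 5, 4, 6, 3, 6, 5, 5, 4, 5, 1, 4, 4, 6, 4, 5, 3, 6, 18, 0, 0, 0, 0, 5, 10, 6, 7, 8, 6, 4, 12, 16, 14, 2, 0, 0, 0, 0]
side plate n [0.4259 0.4272 0.4287 0.4302 0.4322] t [0.3236 0.3799 0.4548] z [0.0802 0.1884] yaw -11.4 3426
[0, 0, 0, 0, 1, 7, 39, 72, 61, 76, 71, 72, 69, 142, 199, 62, 3, 0, 0, 0, 0, 8, 16, 19, 23, 17, 16, 20, 18, 19, 10, 23, 15, 12, 17, 18, 16, 17, 30, 46, 15, 0, 1, 9, 109, 192, 59, 79, 84, 89, 79, 101, 78, 93, 187, 249, 40, 0, 0]
```

View pics/s4c.png

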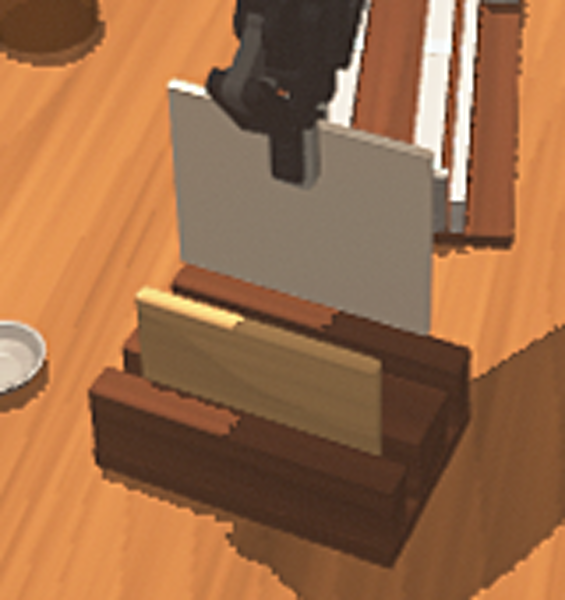

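View pics/t4c.png

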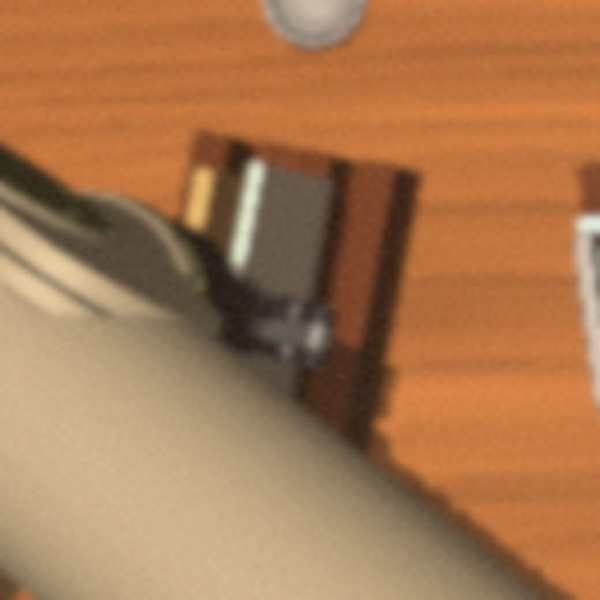

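In the side crop the plate stands behind the board, parallel to the free slot. The top crop shows its top edge at (245,215). In both views the plate's centre matches the slot to about 1 mm (top .423 against .4225, side .4257 against .426). I'll lower it.

```bash
python3 -m jog '[1,0,0,1.5,0,0,0, 1,0,0,1.5,0,0,0, 1,0,0,0.5,0,0,0, 1,0,0,0,0,0,0]'; python3 -m jog '[1,0,0,1,0,0,0, 1,0,0,0.8,0,0,0, 1,0,0,0,0,0,0]'
```

```text
clock: 8.12
eef_pos: [0.4673, 0.3386, 0.1198]
eef_rot: [-180.0, 0.0, 78.4]
ft_force: [-1.3, 0.1, -0.4]
grip_width: 0.064
clock: 8.5
eef_pos: [0.4672, 0.3384, 0.1015]
eef_rot: [-180.0, 0.1, 78.4]
ft_force: [-0.6, 0.4, -1.6]
grip_width: 0.066
```

```bash
python3 -m jog '[1,0,0,0.7,0,0,0, 1,0,0,0.4,0,0,0, 1,0,0,0,0,0,0]'; python3 -m jog '[1,0,0,0.1,0,0,0, 1,0,0,0.1,0,0,0, 1,0,0,0,0,0,0]';
```

```text
clock: 8.88
eef_pos: [0.4674, 0.3386, 0.0909]
eef_rot: [-180.0, 0.0, 78.4]
ft_force: [0.1, -0.2, -0.8]
grip_width: 0.064
clock: 9.25
eef_pos: [0.4676, 0.3387, 0.0893]
eef_rot: [180.0, 0.0, 78.4]
ft_force: [0.2, 0.2, -1.3]
grip_width: 0.07
```

```bash
python3 -m jog '[1,0,0,0.1,0,0,0, 1,0,0,0.05,0,0,0, 1,0,0,0,0,0,0]';python3 -m jog '[1,0,0,0.1,0,0,0, 1,0,0,0,0,0,0]'; python3 look.py 5; python3 -c "
import cv2
t=cv2.imread('pics/side5.png');cv2.imwrite('pics/s5c.png',cv2.resize(t[270:440,210:370],(565,600),interpolation=cv2.INTER_CUBIC))"
```

```text
clock: 9.62
eef_pos: [0.4677, 0.339, 0.0885]
eef_rot: [180.0, -0.0, 78.4]
ft_force: [-1.6, -1.3, 6.2]
grip_width: 0.067
clock: 9.88
eef_pos: [0.4678, 0.3393, 0.0884]
eef_rot: [179.9, -0.0, 78.4]
ft_force: [-4.7, -4.2, 14.8]
grip_width: 0.067
[0.4678 0.3393 0.0884] [ 1.7993e+02 -2.0000e-02  7.8450e+01] [-4.7 -4.2 14.8] 0.0665019517924247
top plate n [0.3651 0.3707 0.421  0.4236 0.4267] t [0.3837 0.4236 0.4574] z [0.0709 0.1888] yaw 32.5 307
[0, 0, 0, 16, 49, 30, 30, 29, 33, 33, 28, 35, 25, 8, 8, 46, 8, 0, 0, 5, 7, 6, 2, 6, 5, 2, 6, 6, 7, 19, 22, 16, 22, 18, 22, 21, 18, 15, 9, 16, 3, 0, 0, 2, 6, 9, 7, 7, 8, 6, 5, 9, 13, 12, 4, 0, 0, 0, 0]
side plate n [0.4245 0.4277 0.4295 0.4323 0.4822] t [0.3244 0.3785 0.4549] z [0.0705 0.1873] yaw -10.9 1494
[0, 0, 0, 0, 0, 3, 11, 11, 12, 9, 13, 10, 14, 15, 36, 3, 2, 4, 34, 116, 54, 7, 15, 20, 21, 16, 18, 23, 11, 17, 16, 14, 18, 19, 15, 18, 15, 19, 24, 58, 14, 0, 2, 5, 82, 213, 65, 76, 93, 91, 78, 86, 101, 86, 170, 268, 29, 0, 0]
```

View pics/s5c.png

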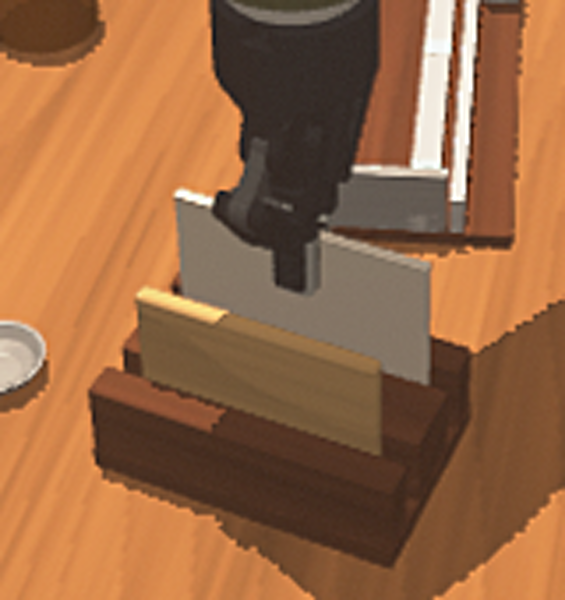

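Contact with the slot floor is at the expected height (TCP z .088, 15 N). The plate sits in the slot at crop (300,300), with the board still in place. I'll ease off and release.

```bash
python3 -m jog '[1,0,0,-0.12,0,0,0, 1,0,0,0,0,0,0, 0.85,0,0,0,0,0,0, 0.75,0,0,0,0,0,0, 0.6,0,0,0,0,0,0]' 20; python3 -m jog '[0.6,0,0,0,0,0,0, 0.6,0,0,0,0,0,0, 0.6,0,0,-2,0,0,0, 0.6,0,0,-3,0,0,0, 0.6,0,0,-4,0,0,0]'; python3 -m jog '[0.6,0,0,-5,0,0,0, 0.6,0,0,-3,0,0,0, 0.8,0,0,0,0,0,0]';python3 look.py 6; python3 -c "
import cv2
t=cv2.imread('pics/side6.png');cv2.imwrite('pics/s6c.png',cv2.resize(t[270:440,210:370],(565,600),interpolation=cv2.INTER_CUBIC))"
```

```text
clock: 10.6
eef_pos: [0.4675, 0.3386, 0.0878]
eef_rot: [-180.0, 0.0, 78.4]
ft_force: [-0.2, 1.0, 0.0]
grip_width: 0.402
clock: 11.22
eef_pos: [0.4672, 0.3387, 0.1798]
eef_rot: [-180.0, 0.0, 78.5]
ft_force: [0.2, -0.0, 0.3]
grip_width: 0.4
clock: 11.6
eef_pos: [0.4681, 0.3399, 0.2619]
eef_rot: [179.8, -0.2, 78.5]
ft_force: [0.2, 0.4, 0.1]
grip_width: 0.205
[0.4681 0.3399 0.2619] [179.77  -0.21  78.46] [0.2 0.4 0.1] 0.20534651084636205
top plate n [0.4202 0.4209 0.4222 0.4259 0.4274] t [0.3274 0.3937 0.4565] z [0.0704 0.1252] yaw -11.7 596
[0, 0, 0, 35, 97, 61, 65, 57, 67, 67, 57, 73, 53, 17, 9, 107, 33, 0, 0, 5, 15, 9, 11, 6, 7, 5, 9, 5, 5, 36, 59, 47, 55, 45, 41, 39, 46, 43, 34, 63, 4, 0, 0, 1, 9, 8, 8, 6, 8, 7, 4, 13, 27, 23, 7, 0, 0, 0, 0]
side plate n [0.4259 0.4281 0.4297 0.4311 0.4318] t [0.3245 0.3875 0.455 ] z [0.0707 0.1231] yaw -11.5 1700
[0, 0, 0, 0, 1, 3, 13, 12, 9, 9, 11, 13, 7, 20, 32, 9, 2, 3, 12, 116, 54, 11, 19, 12, 22, 12, 21, 22, 12, 21, 12, 18, 13, 18, 20, 14, 20, 19, 29, 45, 15, 0, 0, 7, 118, 187, 61, 77, 94, 93, 84, 89, 88, 98, 162, 267, 35, 0, 0]
```

View pics/s6c.png

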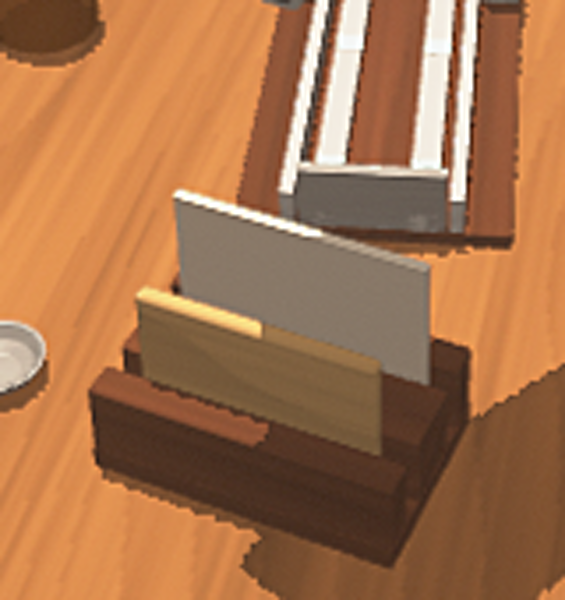

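```bash
python3 - <<'E'
from h import *
p=cv2.imread("pics/top6.png");
f=np.load("top0.npz");P=depthpts("top",f["d"])
g=np.load("side0.npz");Ps=depthpts("side",g["d"])
for Q in (P,Ps):
    m=(Q[...,0]>.42)&(Q[...,0]<.62)&(Q[...,1]>-.38)&(Q[...,1]<-.245)&(Q[...,2]>.03)&(Q[...,2]<.2);q=Q[m];print(len(q),q.min(0).round(3),q.max(0).round(3),np.percentile(q[:,2],[50,98]))
    top=q[q[:,2]>.098];print("top centre",cv2.minEnclosingCircle(top[:,:2].astype(np.float32)) if len(top) else 0)
    m=(Q[...,0]>.48)&(Q[...,0]<.56)&(Q[...,1]>-.245)&(Q[...,1]<-.214);print("end wall z",np.percentile(Q[m][:,2],[5,50,90,98,99.5]))
# carriage block rear face from top6 image depth is arm-free? 
plan([.519,-.233,.26],7.3,14)
E
```

```text
1228 [ 0.449 -0.38   0.032] [ 0.62  -0.308  0.117] [0.10717089 0.11343503]
top centre ((0.4880271852016449, -0.3481755256652832), 0.03494163975119591)
end wall z [-0.00391089  0.00917315  0.02772563  0.03043794  0.03181181]
963 [ 0.448 -0.377  0.03 ] [ 0.62  -0.3    0.112] [0.07877335 0.11065356]
top centre ((0.486926406621933, -0.34161561727523804), 0.0368138812482357)Traceback (most recent call last):
  File "<stdin>", line 8, in <module>
    return _quantile_unchecked(
        a, q, axis, out, overwrite_input, method, keepdims, weights)
    return _ureduce(a,
                    func=_quantile_ureduce_func,
    ...<5 lines>...
                    overwrite_input=overwrite_input,
                    method=method)
    r = func(a, **kwargs)
    result = _quantile(arr,
                       quantiles=q,
    ...<2 lines>...
                       out=out,
                       weights=wgt)
    slices_having_nans = np.isnan(arr[-1, ...])
                                  ~~~^^^^^^^^^
IndexError: index -1 is out of bounds for axis 0 with size 0
```

```bash
python3 - <<'E'
from h import *
plan([.519,-.235,.26],7.3,12)
E
```

```text
total turn [ 0.000e+00 -1.000e-03  1.242e+00] d [ 0.0516 -0.5738  0.0014]
[-4.6, 1.38, -0.01, 0.0, -0.0, 0.103]
[-4.43, 1.84, -0.01, 0.0, -0.0, 0.103]
[-4.22, 2.29, -0.01, 0.0, -0.0, 0.103]
[-3.96, 2.71, -0.01, 0.0, -0.0, 0.103]
[-3.66, 3.11, -0.01, 0.0, -0.0, 0.103]
[-3.32, 3.46, -0.01, 0.0, -0.0, 0.103]
[-2.95, 3.79, -0.01, 0.0, -0.0, 0.103]
[-2.54, 4.07, -0.02, 0.0, -0.0, 0.103]
[-2.11, 4.31, -0.01, 0.0, -0.0, 0.103]
[-1.66, 4.51, -0.02, 0.0, -0.0, 0.103]
[-1.19, 4.65, -0.01, 0.0, -0.0, 0.103]
[-0.7, 4.76, -0.02, 0.0, -0.0, 0.103]
end [ 0.51901969 -0.23503348  0.26001929] [-1.79996001e+02 -4.55663773e-02  7.62686078e+00]
```

```bash
python3 -m jog '[1,-2.6,0.8,0,0,0,0, 1,-4.4,1.8,0,0,0,0.103, 1,-4.2,2.3,0,0,0,0.103, 1,-4.0,2.7,0,0,0,0.103, 1,-3.7,3.1,0,0,0,0.103]' && python3 -m jog '[1,-3.3,3.5,0,0,0,0.103, 1,-3.0,3.8,0,0,0,0.103, 1,-2.6,4.1,0,0,0,0.103, 1,-2.1,4.3,0,0,0,0.103, 1,-1.7,4.5,0,0,0,0.103]' && python3 -m jog '[1,-1.2,4.6,0,0,0,0.103, 1,-0.7,4.0,0,0,0,0.103, 1,0,0,0,0,0,0.103, 1,0,0,0,0,0,0]'; python3 - <<'E'
from h import *
plan([.519,-.235,.16],7.3,3)
E
```

```text
clock: 12.32
eef_pos: [0.5058, 0.1213, 0.2573]
eef_rot: [-180.0, 0.1, 54.6]
ft_force: [1.4, -0.4, 0.2]
grip_width: 0.001
clock: 12.95
eef_pos: [0.5513, -0.115, 0.2572]
eef_rot: [-180.0, 0.1, 25.1]
ft_force: [0.4, 0.0, -0.2]
grip_width: -0.002
clock: 13.45
eef_pos: [0.5668, -0.2002, 0.257]
eef_rot: [-179.9, 0.1, 7.6]
ft_force: [-0.1, 0.5, -0.1]
grip_width: 0.003
total turn [-0.001  0.002  0.006] d [-0.0478 -0.0348 -0.097 ]
[-1.73, 0.94, 3.23, -0.0, 0.001, 0.002]
[-1.73, 0.94, 3.24, -0.0, 0.001, 0.002]
[-1.73, 0.95, 3.23, -0.0, 0.001, 0.002]
end [ 0.51900009 -0.23499562  0.15999226] [-1.79933858e+02 -8.39235671e-02  7.30182740e+00]
```

```bash
python3 -m jog '[1,-2.0,1.2,0,0,0,0.006, 1,-2.0,1.2,0,0,0,0, 1,-1.2,0.5,0,0,0,0, 1,0,0,2,0,0,0, 1,0,0,0,0,0,0]'; python3 - <<'E'
from h import *
plan([.519,-.235,.1],7.3,1)
for n in('top','side'):
    p,d=eyes.capture(n); cv2.imwrite(f'pics/{n}7.png',p[:,:,::-1])
cv2.imwrite('pics/t7c.png',cv2.resize(cv2.imread('pics/top7.png')[190:340,290:490],(800,600),interpolation=cv2.INTER_CUBIC))
E
```

```text
clock: 14.08
eef_pos: [0.5184, -0.2354, 0.237]
eef_rot: [-179.9, 0.1, 7.3]
ft_force: [-0.1, -0.5, -0.2]
grip_width: -0.0
total turn [-0.001  0.002  0.001] d [ 0.0006  0.0004 -0.137 ]
[0.1, -0.02, 13.7, -0.001, 0.002, 0.001]
end [ 0.51904931 -0.23500408  0.09998339] [-1.79995516e+02 -1.81103886e-03  7.27158562e+00]
```

View pics/t7c.png

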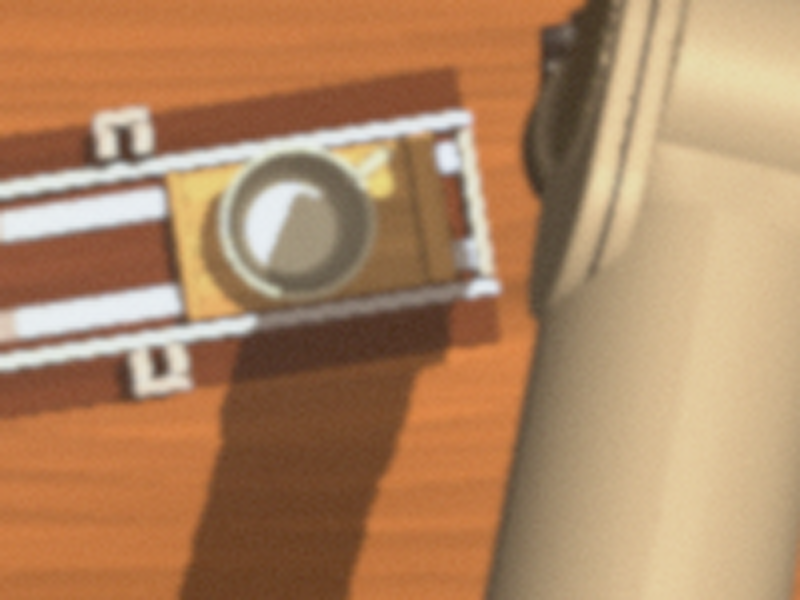

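View pics/side7.png

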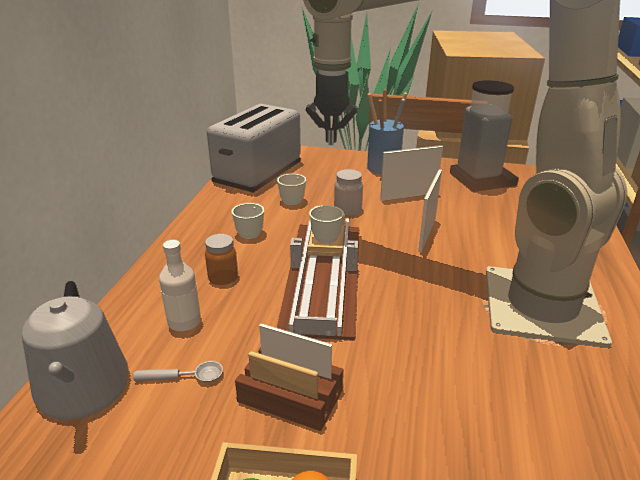

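```bash
python3 - <<'E'
from h import *
r=lambda x,y,z:ray("top",(290+(x+.5)/4-.5,190+(y+.5)/4-.5),z)
yw=np.radians(7.3);u=np.array([-np.sin(yw),np.cos(yw)]);c=np.array([.4905,-.0116])
for a,z in (((436,135),.0627),((455,278),.0627),((467,130),.034),((490,280),.034)):
    X=r(*a,z);print(a,X,"rail y",(X[:2]-c)@u)
E
python3 -m jog '[1,0.05,0,4,0,0,0, 1,0,0,4,0,0,0, 1,0,0,3,0,0,0, 1,0,0,2,0,0,0, 1,0,0,0,0,0,0]'
python3 -c "
from h import *
for n in ('side',):
    p,d=eyes.capture(n); cv2.imwrite('pics/side8.png',cv2.resize(p[60:280,220:420,::-1],(545,600),interpolation=cv2.INTER_CUBIC))"
```

```text
(436, 135) [ 0.553653   -0.19965359  0.0627    ] rail y -0.19455382490663953
(455, 278) [ 0.4745131  -0.20744996  0.0627    ] rail y -0.1922311146544492
(467, 130) [ 0.55859114 -0.22062512  0.034     ] rail y -0.2159828286727159
(490, 280) [ 0.47373792 -0.23063336  0.034     ] rail y -0.21512810799227927
clock: 14.8
eef_pos: [0.5195, -0.2353, 0.1074]
eef_rot: [-179.9, 0.1, 7.3]
ft_force: [-0.1, 0.4, 0.4]
grip_width: -0.002
```

View pics/side8.png

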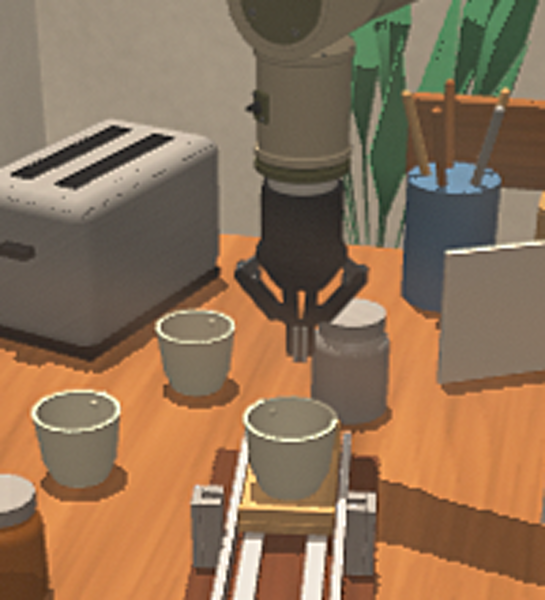

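Shut fingertips are at crop (300,355), above the rail's axis behind the cup and clear of the canister at (350,360). I'll lower behind the end block.

```bash
python3 -m jog '[1,0,0,2,0,0,0, 1,0,0,2,0,0,0, 1,0,0,1.6,0,0,0, 1,0,0,0.4,0,0,0, 1,0,0,0,0,0,0]'; python3 -m jog '[1,0,-0.4,0,0,0,0, 1,0,-0.6,0,0,0,0, 1,0,-0.4,0,0,0,0, 1,0,-0.2,0,0,0,0, 1,0,0,0,0,0,0]'
cat > w.py <<'E'
from h import *
s=ctrl.get_state();yw=np.radians(7.3);u=np.array([-np.sin(yw),np.cos(yw)]);v=np.array([u[1],-u[0]]);c=np.array([.4905,-.0116])
e=s["eef_pos"][:2]-c;print("tool rail x,y mm",(e@v*1000).round(1),(e@u*1000).round(1),"z",s["eef_pos"][2].round(4),"F along",(s["ft_force"][:2]@u).round(1),s["ft_force"].round(1),s["clock"])
E
python3 w.py
```

```text
clock: 15.48
eef_pos: [0.5201, -0.2357, 0.0481]
eef_rot: [-180.0, -0.0, 7.3]
ft_force: [0.1, 0.4, -0.3]
grip_width: -0.005
clock: 16.1
eef_pos: [0.5179, -0.2197, 0.0481]
eef_rot: [180.0, -0.0, 7.3]
ft_force: [0.1, 0.3, -0.2]
grip_width: 0.001
tool rail x,y mm 0.8 -209.9 z 0.0481 F along 0.3 [ 0.1  0.3 -0.2] 16.1
```

```bash
python3 -m jog '[1,0,-0.3,0,0,0,0, 1,0,-0.3,0,0,0,0, 1,0,-0.3,0,0,0,0, 1,0,-0.3,0,0,0,0, 1,0,-0.3,0,0,0,0]'; python3 w.py; python3 -m jog '[1,0,-0.3,0,0,0,0, 1,0,-0.3,0,0,0,0, 1,0,-0.3,0,0,0,0, 1,0,-0.3,0,0,0,0, 1,0,-0.3,0,0,0,0]'; python3 w.py
python3 -c "
from h import *
for n in ('side',):
    p,d=eyes.capture(n); cv2.imwrite('pics/side9.png',cv2.resize(p[60:280,220:420,::-1],(545,600),interpolation=cv2.INTER_CUBIC))"
```

```text
clock: 16.73
eef_pos: [0.5173, -0.2096, 0.0499]
eef_rot: [179.6, -0.2, 7.1]
ft_force: [1.0, -16.1, 9.9]
grip_width: -0.003
tool rail x,y mm 1.4 -199.8 z 0.0499 F along -16.1 [  1.  -16.1   9.9] 16.725
clock: 17.35
eef_pos: [0.5141, -0.1898, 0.048]
eef_rot: [180.0, 0.0, 7.3]
ft_force: [0.1, -3.3, 1.9]
grip_width: 0.001
tool rail x,y mm 0.8 -179.8 z 0.048 F along -3.3 [ 0.1 -3.3  1.9] 17.35
```

View pics/side9.png

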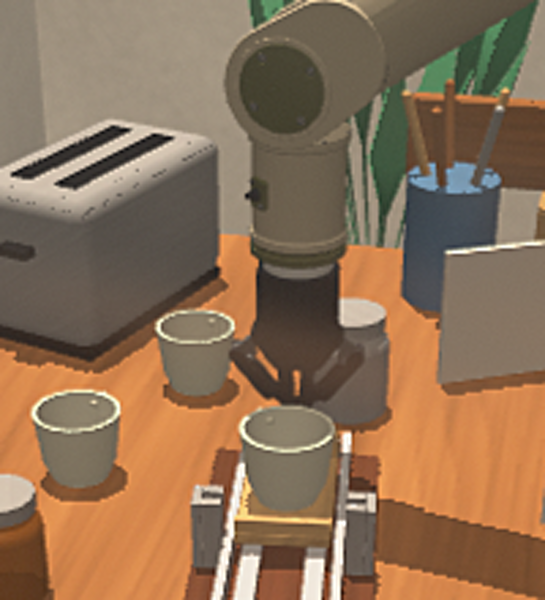

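The carriage left its stop (peak 16 N), is running at about 3 N, and the cup is upright. I'll continue.

```bash
python3 -m jog '[1,0,-0.4,0,0,0,0, 1,0,-0.5,0,0,0,0, 1,0,-0.5,0,0,0,0, 1,0,-0.5,0,0,0,0, 1,0,-0.5,0,0,0,0]'; python3 w.py; python3 -m jog '[1,0,-0.5,0,0,0,0, 1,0,-0.5,0,0,0,0, 1,0,-0.5,0,0,0,0, 1,0,-0.5,0,0,0,0, 1,0,-0.5,0,0,0,0]'; python3 w.py;  python3 -m jog '[1,0,-0.5,0,0,0,0, 1,0,-0.5,0,0,0,0, 1,0,-0.5,0,0,0,0, 1,0,-0.3,0,0,0,0, 1,0,0,0,0,0,0]'; python3 w.py
python3 - <<'E'
from h import *
yw=np.radians(7.3);u=np.array([-np.sin(yw),np.cos(yw)]);v=np.array([u[1],-u[0]]);c=np.array([.4905,-.0116])
for n in ('side','top'):
    p,d=eyes.capture(n); cv2.imwrite(f'pics/{n}10.png',p[:,:,::-1])
cv2.imwrite('pics/side10c.png',cv2.resize(cv2.imread('pics/side10.png')[120:340,240:420],(490,600),interpolation=cv2.INTER_CUBIC))
E
```

```text
clock: 18.02
eef_pos: [0.5109, -0.1658, 0.0479]
eef_rot: [-180.0, 0.0, 7.3]
ft_force: [0.7, -2.2, 0.4]
grip_width: 0.001
tool rail x,y mm 0.7 -155.6 z 0.0479 F along -2.2 [ 0.7 -2.2  0.4] 18.025
clock: 18.65
eef_pos: [0.5078, -0.1411, 0.0479]
eef_rot: [-180.0, 0.0, 7.3]
ft_force: [-0.4, -3.1, -0.3]
grip_width: 0.002
tool rail x,y mm 0.7 -130.7 z 0.0479 F along -3.0 [-0.4 -3.1 -0.3] 18.65
clock: 19.27
eef_pos: [0.5056, -0.1231, 0.048]
eef_rot: [-180.0, -0.0, 7.3]
ft_force: [-0.2, -1.3, -0.5]
grip_width: 0.001
tool rail x,y mm 0.8 -112.5 z 0.048 F along -1.2 [-0.2 -1.3 -0.5] 19.275
```

View pics/side10c.png

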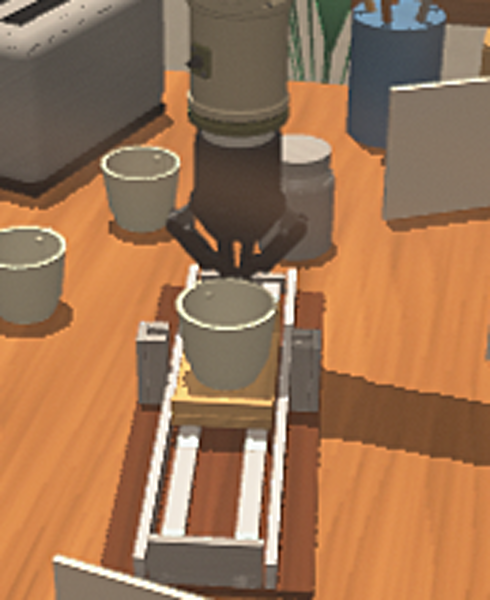

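View pics/top10.png

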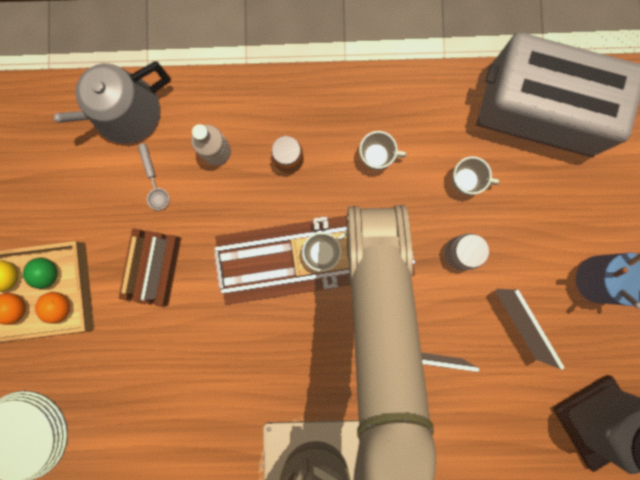

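```bash
cat > car.py <<'E'
from h import *
import sys
yw=np.radians(7.3);u=np.array([-np.sin(yw),np.cos(yw)]);v=np.array([u[1],-u[0]]);c=np.array([.4905,-.0116])
def front(p):
    # yellow wood of carriage; sample along rail axis lines at lip height, find front edge
    hsv=cv2.cvtColor(p,cv2.COLOR_RGB2HSV);out=[]
    for off in (-.03,-.015,0,.015,.03):
        ys=np.arange(-.13,.15,.0005);prof=[]
        for y in ys:
            X=np.array([*(c+u*y+v*off),.054]);uv=proj("top",X)
            prof.append(cv2.getRectSubPix(p,(1,1),tuple(map(float,uv)))[0,0].astype(int))
        prof=np.array(prof);wood=(prof[:,0]-prof[:,2]>75)&(prof[:,1]>115)&(prof[:,0]>150)
        out.append(ys[wood].max() if wood.any() else None)
    return out
if __name__=="__main__":
    for f in sys.argv[1:]:
        p=cv2.imread(f)[:,:,::-1].copy();print(f,front(p))
E
python3 car.py pics/top0.png pics/top10.png
python3 -c "
import cv2
cv2.imwrite('pics/t10c.png',cv2.resize(cv2.imread('pics/top10.png')[200:310,205:425],(800,400),interpolation=cv2.INTER_CUBIC))"
```

```text
pics/top0.png [np.float64(-0.04449999999999993), np.float64(-0.04349999999999993), np.float64(-0.04349999999999993), np.float64(-0.04399999999999993), np.float64(-0.04449999999999993)]Traceback (most recent call last):
  File "car.py", line 17, in <module>
    p=cv2.imread(f)[:,:,::-1].copy();print(f,front(p))
                                             ~~~~~^^^
  File "car.py", line 10, in front
    X=np.array([*(c+u*y+v*off),.054]);uv=proj("top",X)
                                         ~~~~^^^^^^^^^
  File "h.py", line 7, in proj
    c=eyes.calibration(n);x=c["mtx"]@(c["R"]@np.asarray(X)+c["t"]);return x[:2]/x[2]
ValueError: time passes only in moves, steps and waits
```

View pics/t10c.png

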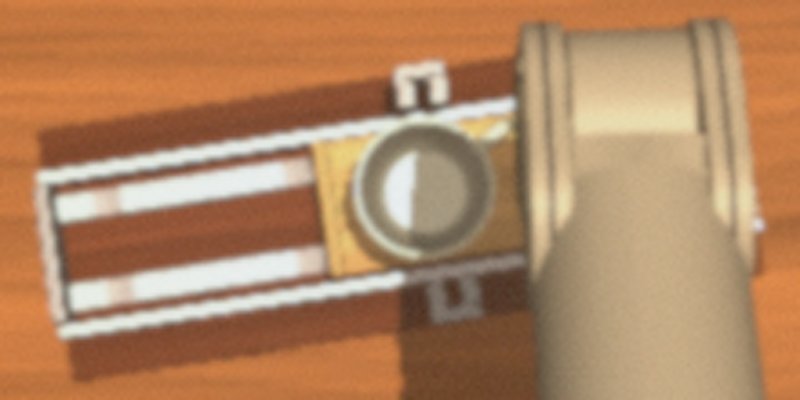

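```bash
sed -i 's/^def ray/import functools\n@functools.lru_cache\ndef cal(n): return eyes.calibration(n)\ndef ray/; s/c=eyes.calibration(n)/c=cal(n)/' h.py; python3 car.py pics/top10.png; python3 w.py
```

```text
pics/top10.png [np.float64(0.04750000000000015), np.float64(0.048000000000000154), np.float64(0.048000000000000154), np.float64(0.048500000000000154), np.float64(0.04750000000000015)]
tool rail x,y mm 0.8 -112.8 z 0.0481 F along 0.2 [ 0.6  0.3 -0.3] 19.375
```

Front lip is now at rail y +48 mm (start −44), so the carriage is at about −28 mm. I'll push about 20 mm more, then go in small steps.

```bash
python3 -m jog '[1,0,-0.4,0,0,0,0, 1,0,-0.5,0,0,0,0, 1,0,-0.5,0,0,0,0, 1,0,-0.4,0,0,0,0, 1,0,-0.2,0,0,0,0]'; python3 w.py; python3 -m jog '[1,0,-0.2,0,0,0,0, 1,0,-0.2,0,0,0,0, 1,0,0,0,0,0,0]'; python3 w.py; python3 -c "
from car import *
p,d=eyes.capture('top');cv2.imwrite('pics/top11.png',p[:,:,::-1]);print(front(p.copy()))"
```

```text
clock: 20.0
eef_pos: [0.5031, -0.1034, 0.048]
eef_rot: [-180.0, -0.0, 7.3]
ft_force: [0.3, -1.0, -0.5]
grip_width: -0.002
tool rail x,y mm 0.8 -92.7 z 0.048 F along -1.1 [ 0.3 -1.  -0.5] 20.0
clock: 20.38
eef_pos: [0.5026, -0.0994, 0.048]
eef_rot: [-180.0, -0.0, 7.3]
ft_force: [-0.6, 0.4, -0.2]
grip_width: 0.001
tool rail x,y mm 0.8 -88.7 z 0.048 F along 0.5 [-0.6  0.4 -0.2] 20.375
[np.float64(0.07450000000000018), np.float64(0.07550000000000018), np.float64(0.07550000000000018), np.float64(0.07600000000000018), np.float64(0.07450000000000018)]
```

The force is gone and the front is at +75, against +76 expected for the middle stop. I'll back off, lift clear, and look.

```bash
python3 -m jog '[1,0,0.5,0,0,0,0, 1,0,1,0,0,0,0, 1,0,1,0,0,0,0, 1,0,0,-3,0,0,0, 1,0,0,-4,0,0,0]'; python3 -m jog '[1,0,3,-4,0,0,0, 1,0,5,-4,0,0,0, 1,0,5,-3,0,0,0, 1,0,5,0,0,0,0, 1,0,5,0,0,0,0]'; python3 -c "
from car import *
p,d=eyes.capture('top');cv2.imwrite('pics/top12.png',p[:,:,::-1]);print(front(p.copy()))
Q=depthpts('top',d);a=depthpts('top',np.load('top0.npz')['d'])
R=lambda Q,y0,y1:[ (lambda q:(len(q),np.median(q[:,2]).round(4)))(Q[(abs(((Q[...,:2]-c)@v))<.035)&((Q[...,:2]-c)@u>y0)&((Q[...,:2]-c)@u<y1)&(Q[...,2]>.045)&(Q[...,2]<.075)])]
print('block now',R(Q,-.074,-.060),'start',R(a,-.194,-.18),'lip now',R(Q,.066,.074),'start',R(a,-.054,-.046))
cu=lambda Q:(lambda q:(cv2.minEnclosingCircle((q[:,:2]).astype(np.float32)),np.median(q[:,2])))(Q[(abs(((Q[...,:2]-c)@v))<.05)&(abs((Q[...,:2]-c)@u+.05)<.13)&(Q[...,2]>.098)&(Q[...,2]<.116)])
q=cu(Q);print('cup',q,(np.array(q[0][0])-c)@u)
p,d=eyes.capture('side');cv2.imwrite('pics/side12.png',p[:,:,::-1]);
cv2.imwrite('pics/t12c.png',cv2.resize(cv2.imread('pics/top12.png')[200:310,205:425],(800,400),interpolation=cv2.INTER_CUBIC))
"
```

```text
clock: 21.05
eef_pos: [0.505, -0.1254, 0.1181]
eef_rot: [-179.9, 0.1, 7.2]
ft_force: [0.7, 0.2, 0.4]
grip_width: -0.002
clock: 21.68
eef_pos: [0.5345, -0.3543, 0.2275]
eef_rot: [179.9, -0.0, 7.2]
ft_force: [0.5, 0.8, 0.2]
grip_width: -0.0
[np.float64(0.07450000000000018), np.float64(0.07600000000000018), np.float64(0.07600000000000018), np.float64(0.07600000000000018), np.float64(0.07450000000000018)]
block now [(200, np.float64(0.0613))] start [(197, np.float64(0.0612))] lip now [(96, np.float64(0.0509))] start [(90, np.float64(0.0501))]
cup (((0.49579936265945435, -0.007231131196022034), 0.049577079713344574), np.float64(0.10482620178356421)) 0.0036600952449105145
```

View pics/t12c.png

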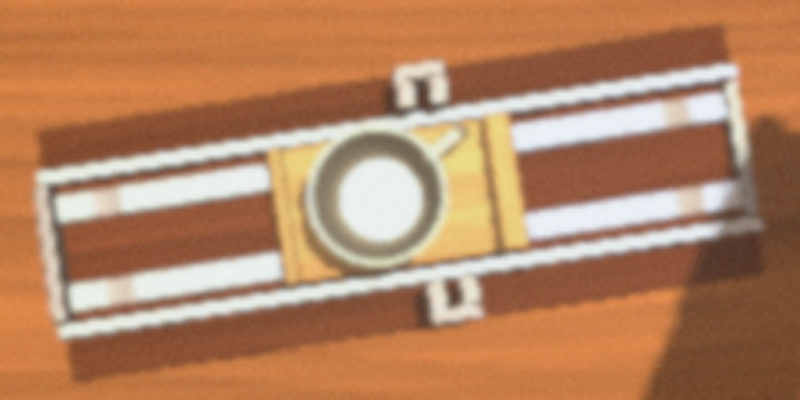

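View pics/side12.png

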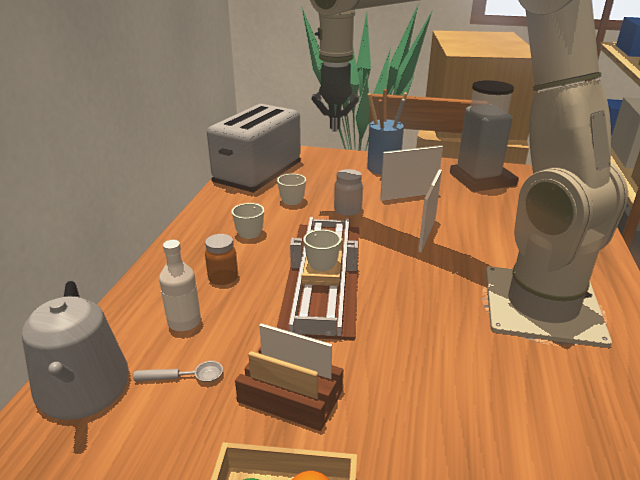

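The top crop shows the carriage between the posts' notches. Block top is (508,180), at the same height as in the start stop (61.3 mm, was 61.2). The lip is at 50.9 mm (was 50.1), where unseated would read about 3 mm higher. The front edge moved 120 mm. The cup is upright at (380,200), and the plate stands in the stand at side (295,352). I'll hand in.

```bash
python3 -c "
from rig import ctrl
s=ctrl.get_state();print(s['clock'],s['dq'].round(1));print(ctrl.hand_in())"
```

```text
21.775 [-1.9 -2.4 -3.5  3.6 -1.9 -0.2 -2.5]
the job is handed in; nothing more can be done
None
```

I drew the small splash plate straight up out of its posts and stood it in the free slot of the board stand. Then I pushed the carriage, with the cup on it, 120 mm to the middle stop. I handed in at 21.8 s, and no verdict was reported.

**Last checks:**
- **Plate:** it stands upright in the free slot with its top at about 123 mm, and the board is still in the other slot.
- **Carriage:** its front edge moved from −44 to +76 mm on the rail. The end block's top is at the same height as in the start stop (61.3 against 61.2 mm), so it has dropped into the notches. The front lip read 0.8 mm higher than at the start, which I took as depth noise because an unseated carriage would read about 3 mm higher.
- **Cup and other things:** the cup is upright, and the bystanders look unmoved in the pictures.
- **Forces:** the highest wrist readings I saw were about 19 N when the carriage broke out of its stop and about 16 N when the plate met the slot floor.

**Disagreements:** the two cameras' depth readings for the stand differed by up to about 4 mm. I aligned the plate to the slot within each view instead, and it agreed to about 1 mm.

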